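# Seat the temperature probe in the reaction block's sensor well

## Robot

A 6-joint arm with a two-finger parallel gripper is mounted at the origin on the work surface. World frame = base frame: x ahead of the robot, y to its left, z up, the work surface at z = 0. Lengths are in m, angles in rad, forces in N, time in s.
With the tool pointing down it reaches from about 0.3 to 0.825 m from the base axis. Payload 5.4 kg.
Tool frame: the origin (TCP) lies between the finger pads; the fingertips stand 17 mm ahead of it and the grasp point (between the pads) lies 2 mm behind it (bot.tip_reach is the distance from the TCP to the fingertips, in m); z points along the fingers, y is the line along which they close (so a half turn about z gives the same grasp; the last joint's range is limited). The gripper opens to 92 mm and grips with 3 to 60 N. Pads are 20 mm wide; open, the fingers measure 128 mm over their backs; the gripper's body (75 mm by 189 mm) begins 69 mm behind the grasp point.
Start: joints at [-1.317, 0.158, 1.597, -0, 1.386, -0.21], TCP at [0.257, -0.514, 0.232] pointing down, gripper open.
Joint ranges: [-2.91, 2.91], [-0.94, 2.29], [0.18, 2.7], [-1.29, 4.43], [0.17, 2.64], [-3, 3]. Speed limits (rad/s): [2.57, 2.57, 3.14, 3.14, 3.14, 3.14].

## Interface

Orientations are given as a unit quaternion [w, x, y, z].
In Python, from station import bot, snapshot, camera_info, sign_off, get_time, get_joint_pos, get_qvel, get_joint_efforts, get_tool_pos, get_orientation, get_force, get_wrist_torque, get_opening, get_grip_force gives the robot as it stands. The module is installed in compiled form; this text tells all that it offers. Calls block until the motion is done:
- bot.reach(position, orientation): joint-space move of the TCP to a pose.
- bot.move_linear(position, v=0.15, attitude=None): straight line of the TCP; attitude=None keeps the orientation; v is the mean speed in m/s.
- bot.set_joints(angles): joint-space move.
- bot.command_gripper(opening): finger opening in m; the grip force is fixed at half the most; returns when the fingers have stopped.
- bot.hold(seconds).
- bot.inverse_kinematics(position, orientation): joint angles nearest the present ones, or None.
- snapshot(name): name is "scene" or "side" or "wrist"; returns the picture (400x640x3 uint8, red, green, blue); there is no depth.
- camera_info(name): a dict with "vfov" (degrees; the focal length in pixels is half the picture's height over the tangent of half this angle, whatever the lens; pixels are square), "cx", "cy" (the principal point, pixels), "eye" and "orientation" of the camera in the world. Camera axes: x right, y down, z forward; pixel columns grow to the right and rows downward; lengths in m; the calibration is good to about 2 mm. A picture is of the moment at which its call begins: read the wrist's pose just before it. camera_info takes no time and is no camera call; for the wrist camera it gives the pose at the moment of the call.
A pose or a line that the arm cannot do raises bot.Unreachable and nothing moves.
- sign_off(): hands the job in; it is judged then, once.
Readings, each from a call of its own:
- get_time(): time.
- get_joint_pos(): joint angles.
- get_qvel(): joint speeds.
- get_joint_efforts(): joint torques, N m.
- get_tool_pos(): TCP position.
- get_orientation(): TCP orientation.
- get_force(): force on the tool from outside, world axes, zero at the start.
- get_wrist_torque(): the same for the moment, N m.
- get_opening(): finger opening in m.
- get_grip_force(): force on a finger pad.
Only numpy, scipy, OpenCV 4.12 (cv2) and the standard library are available. Lean on these libraries where they do the work, as an engineer would, in place of code of your own. Each camera call takes 0.05 s, during which the arm holds its last target. There are 200 camera calls.

## Task

Take the temperature probe out of its white holder and press its steel stem straight down into the small hole in the middle of the aluminium block on the hotplate, until its collar sits flat on the block, then let go. The hole has a sharp, plain edge and the block is never exactly where it should be, so feel for the hole gently: never bear on the block, the hotplate or its vial caps with more than about 40 N. Do not disturb the glassware, the bottle or the tip box.

Things in the scene. Friction and masses are not known exactly. Their poses are not given: they have to be found in the camera images.
- probe: temperature probe, about 120 g, origin at the centre of the stem's flat lower end, z up the stem. Upwards from there: plain sharp-edged steel stem, diameter 12 mm, 0 to 34 mm; steel collar, diameter 30 mm, 34 to 40 mm; black box head, 40 mm along x, 24 mm along y, 40 to 84 mm. Starts upright in the holder's hole, hanging by its collar. Its final turn about the stem is free.
- holder: white plastic holder fixed to the bench, 70 mm (x) by 90 mm (y), 55 mm tall, origin at the centre of its underside. A loose hole (16 mm wide, 45 mm deep) in the middle of its top holds the probe's stem.
- hotplate: black hotplate fixed to the bench, 240 mm (x) by 300 mm (y), 45 mm tall, origin at the centre of its underside. Near its middle stands an aluminium block, 95 x 95 mm, 50 mm tall, edges parallel to the hotplate's; it does not shift under working forces. Four vial caps, diameter 21 mm, stand 5 mm proud of its top, 31 mm from the block's centre along both x and y.
- block_spot (a point): point over the exact middle of the hotplate at the height of the block's top (95 mm above hotplate underside). The mouth of the upright blind hole (diameter 13.5 mm, 40 mm deep, no chamfer, in the middle of the block's top) lies 2 to 7 mm sideways from it, in a direction and by an amount that change each time: the block was set down by hand and no reading tells the offset. Axes as the hotplate's.
- puck (a joint): steel contact puck, a disc that fills the sensor well. It starts with its top 8 mm below the mouth and slides down stiffly, at about 6 N, and stays where it is pushed. Value: metres pushed down, 0 at the start, about 0.026 when the probe's collar rests on the block.
- beaker: empty glass beaker on the bench, diameter 68 mm, 85 mm tall, origin at the centre of its underside. Leave alone.
- flask: small conical glass flask standing on the hotplate's top, to one side of the block (hotplate +y), diameter 62 mm, 72 mm tall, origin at the centre of its underside. Leave alone.
- reagent: amber bottle on the bench, diameter 64 mm, 130 mm tall, origin at the centre of its underside. Leave alone.
- tipbox: closed blue box, 85 mm (x) by 120 mm (y), 55 mm tall, origin at the centre of its underside. Leave alone.
There are look-alikes about, which are no part of the job. What is meant by the probe is not orange, and is the smaller of those in its own colour.

How it is judged:
By the outcome, as a careful person would: the job done as asked, in the order asked, and still so for the second after the job is handed in, with the robot touching nothing.
It also fails if it takes over 72 s, if anything falls off the work surface, if the arm or the gripper's body presses on something with over 40 N, if the wrist force passes 120 N, or if a joint passes its speed limit or range.

## Working session

There is one attempt and no reset: what is moved stays moved. The work goes in short steps, each a Python script; the robot and the scene stay as the last script left them, time stands still between calls to the robot, and variables do not carry over. Pictures are saved under pics/ and viewed, at most 10 in all, crops included, and the job is handed in when it is done.

```bash
mkdir -p pics; cat > h.py <<'E'
import numpy as np, cv2
from station import *
from scipy.spatial.transform import Rotation as R
def rot(q): return R.from_quat([q[1],q[2],q[3],q[0]]).as_matrix()
def ray(ci,u,v,z):
    f=200/np.tan(np.radians(ci["vfov"])/2)
    d=rot(ci["orientation"])@np.array([(u-ci["cx"])/f,(v-ci["cy"])/f,1]); e=np.array(ci["eye"])
    return e+d*(z-e[2])/d[2]
def proj(ci,p):
    f=200/np.tan(np.radians(ci["vfov"])/2)
    c=rot(ci["orientation"]).T@(np.array(p)-np.array(ci["eye"]))
    return np.array([ci["cx"]+f*c[0]/c[2],ci["cy"]+f*c[1]/c[2]])
def down(yaw): # tool z down, tool y at direction yaw+90
    m=np.array([[np.cos(yaw),np.sin(yaw),0],[np.sin(yaw),-np.cos(yaw),0],[0,0,-1]])
    q=R.from_matrix(m).as_quat(); return [q[3],q[0],q[1],q[2]]
def save(n,im): cv2.imwrite("pics/"+n,cv2.cvtColor(im,cv2.COLOR_RGB2BGR))
E
python3 - <<'E'
from h import *
for n in ("scene","side","wrist"):
    ci=camera_info(n); print(n,ci); save(n+"0.png",snapshot(n))
E
```

```text
scene {'vfov': 50.45256960919835, 'cx': 323.8015588929125, 'cy': 202.32781431889887, 'eye': array([1.44026829, 0.2360038 , 0.67858513]), 'orientation': array([-0.29790737,  0.53459205,  0.70015778, -0.36775212])}
side {'vfov': 55.4739488957116, 'cx': 316.9995043769555, 'cy': 194.85057075381576, 'eye': array([0.4041789 , 0.78960596, 0.63145348]), 'orientation': array([ 0.04269971, -0.08879765,  0.8806379 , -0.46343134])}
wrist {'vfov': 71.65736327487855, 'cx': 324.03882458951574, 'cy': 191.50438340944055, 'eye': array([ 0.32758869, -0.47879475,  0.3824458 ]), 'orientation': array([ 0.11856546,  0.84270051, -0.51997105, -0.07367619])}
```

```bash
cd pics; python3 -c "
import cv2,numpy as np
a,b=cv2.imread('scene0.png'),cv2.imread('side0.png')
cv2.imwrite('m.png',np.vstack([cv2.resize(a,(480,300)),cv2.resize(b,(480,300))]))"
```

```text
(no output)
```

View pics/scene0.png

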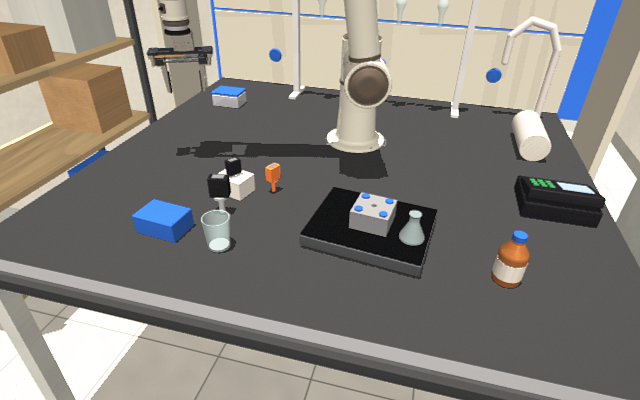

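View pics/side0.png

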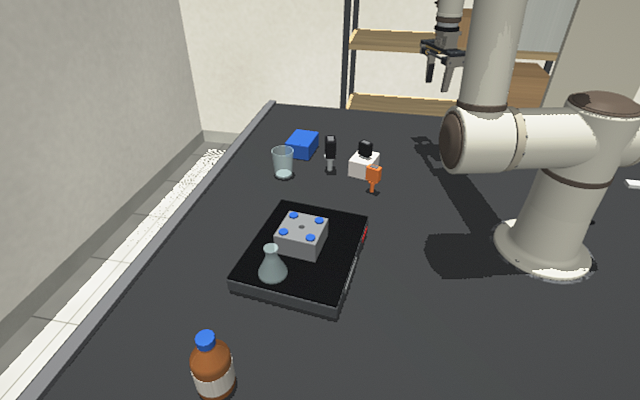

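The scene view shows the white holder at about (236,183) with the small black probe in it (233,166). The larger black look-alike is at (219,188) and the orange one at (273,173). The block is at (374,212) with its dark hole at (374,205), and the flask is at (412,228). The side view agrees: probe (365,149), holder (364,165), block hole (301,227).

```bash
python3 - <<'E'
from h import *
s,d=camera_info("scene"),camera_info("side")
for n,a,b,z in (("probe head",(233,166),(365,149),.083),("hole",(374,205),(301.5,227),.095),("decoy",(219,186),(330,146),.08),("orange",(273,173),(374,173),.06)):
    print(n,ray(s,*a,z).round(3),ray(d,*b,z).round(3))
for p in [(331,191),(437,207),(424,268),(303,238)]: print("plate top?",p,ray(s,*p,.045).round(3))
for p in [(281,202),(368,213),(337,307),(230,282)]: print("plate side",p,ray(d,*p,.045).round(3))
print(rot(get_orientation()), get_tool_pos(), rot(get_orientation()).T@(camera_info("wrist")["eye"]-get_tool_pos()), rot(get_orientation()).T@rot(camera_info("wrist")["orientation"]))
E
```

```text
probe head [ 0.457 -0.275  0.083] [ 0.46  -0.269  0.083]
hole [0.56  0.151 0.095] [0.562 0.155 0.095]
decoy [ 0.565 -0.266  0.08 ] [ 0.571 -0.271  0.08 ]
orange [ 0.424 -0.166  0.06 ] [ 0.423 -0.169  0.06 ]
plate top? (331, 191) [0.448 0.015 0.045]
plate top? (437, 207) [0.445 0.308 0.045]
plate top? (424, 268) [0.701 0.289 0.045]
plate top? (303, 238) [0.674 0.002 0.045]
plate side (281, 202) [0.654 0.005 0.045]
plate side (368, 213) [0.424 0.006 0.045]
plate side (337, 307) [0.456 0.315 0.045]
plate side (230, 282) [0.679 0.296 0.045]
[[ 8.94376219e-01  4.47315365e-01 -3.78607463e-04]
 [ 4.47315435e-01 -8.94375177e-01  1.39451492e-03]
 [ 2.85170836e-04 -1.41657795e-03 -9.99998956e-01]] [ 0.25707025 -0.51383445  0.23083874] [ 7.87785197e-02  3.15142350e-05 -1.51708595e-01] [[ 1.21701375e-03 -9.60934800e-01 -2.76772161e-01]
 [ 9.99998952e-01  9.52286049e-04  1.09088889e-03]
 [-7.84706828e-04 -2.76773198e-01  9.60934951e-01]]
```

```bash
python3 - <<'E'
from h import *
bot.reach([.459,-.272,.22],down(0)); 
ci=camera_info("wrist"); im=snapshot("wrist"); save("w1.png",im)
np.save("w1.npy",ci,allow_pickle=True)
print(get_time(),get_tool_pos(),get_joint_pos(),proj(ci,[.459,-.272,.105]))
E
```

```text
1.4 [ 0.45863298 -0.27293812  0.22004148] [-7.63220663e-01  6.02846208e-02  1.72654169e+00 -3.27682442e-04
  1.35457698e+00  8.08545612e-01] [323.2697087  193.15481952]
```

View pics/w1.png

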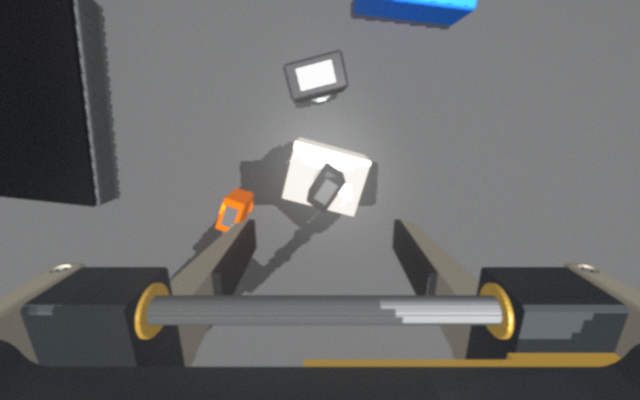

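The wrist view shows the holder at about (327,180). The black head is turned relative to it and its pale label is at (327,188). The orange decoy is at (235,210) and the large black one at (316,75). Next I measure the label's angle.

```bash
python3 - <<'E'
from h import *
im=cv2.imread("pics/w1.png"); ci=np.load("w1.npy",allow_pickle=True).item()
c=im[150:225,280:375]; g=cv2.cvtColor(c,cv2.COLOR_BGR2GRAY)
print(g[12:62:4,24:70:3])
save("c1.png",cv2.cvtColor(cv2.resize(c,None,fx=7,fy=7,interpolation=cv2.INTER_CUBIC),cv2.COLOR_BGR2RGB))
E
```

```text
[[255 255 255 255 255 255 255 255 255 255 255 255 255 255 255 255]
 [249 251 251 254 255 255 253 134 119 189 255 255 255 255 255 255]
 [248 248 248 248 246 217 131 124 126 117 121 184 254 255 255 255]
 [249 249 248 245 222 137 116 138 151 143 125 114 115 200 248 249]
 [248 248 248 237 149 118 121 124 129 119 120 116 115 135 246 248]
 [247 248 247 174 114 118 123 166 171 157 127 117 117 118 240 251]
 [248 248 198 110 113 119 158 173 169 170 169 146 121 255 255 255]
 [248 235 111 107 113 156 168 170 172 170 158 118 254 255 255 255]
 [247 208 107 108 148 166 170 167 168 158 113 197 255 255 255 255]
 [246 151 106 120 158 165 165 167 162 118 172 247 249 255 255 255]
 [244 218 122 104 102 121 156 161 115 159 246 247 250 255 253 250]
 [112 119 138 114  99  99 104 101 148 244 247 248 254 249 247 247]
 [109 108 110 112 110 112  97 102 170 224 241 246 247 247 247 247]]
```

View pics/c1.png

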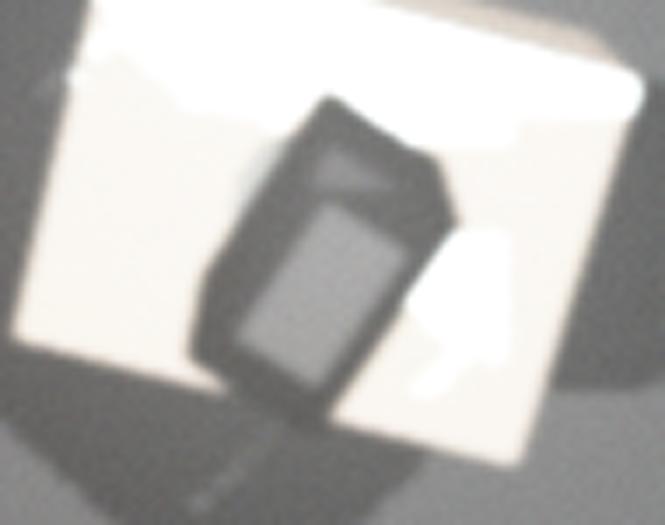

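```bash
python3 - <<'E'
from h import *
ci=np.load("w1.npy",allow_pickle=True).item()
c=np.array([(330,203),(405,250),(318,388),(238,340)])/7+[280,150]
P=np.array([ray(ci,*p,.105) for p in c]); C=P.mean(0); print(P.round(4),C)
L=(P[0]+P[1]-P[2]-P[3]); yaw=np.arctan2(L[1],L[0]); print("yaw",np.degrees(yaw))
print(bot.inverse_kinematics([.56,.15,.18],down(yaw)),bot.inverse_kinematics([.56,.15,.18],down(yaw+np.pi)))
q=down(yaw)
bot.command_gripper(.06)
bot.reach([C[0],C[1],.14],q); print(get_force())
bot.move_linear([C[0],C[1],.083],v=.08); print(get_force())
bot.command_gripper(0.0); print("open",get_opening(),get_grip_force(),get_force(),get_tool_pos(),get_time())
ci=camera_info("wrist"); save("w2.png",snapshot("wrist")); np.save("w2.npy",ci,allow_pickle=True)
p=get_tool_pos(); bot.move_linear([p[0],p[1],.23],v=.15)
f=get_force(); print(f,get_opening())
tx=rot(q)[:,0]
t=np.array([.561,.153,.182])-.06*tx
bot.reach([t[0],t[1],.23],q); bot.move_linear(t,v=.1); bot.hold(.2)
ci=camera_info("wrist"); ci["tcp"]=get_tool_pos(); save("w3.png",snapshot("wrist")); np.save("w3.npy",ci,allow_pickle=True)
print(get_force(),get_time(),get_tool_pos(),proj(ci,[.561,.153,.095]))
E
python3 -c "
import cv2,numpy as np
a,b=cv2.imread('pics/w2.png'),cv2.imread('pics/w3.png')
cv2.imwrite('pics/m2.png',np.vstack([a[120:350,120:520],b[0:350,120:520]]))"
```

```text
[[ 0.4736 -0.2758  0.105 ]
 [ 0.4667 -0.2865  0.105 ]
 [ 0.446  -0.2742  0.105 ]
 [ 0.4533 -0.2626  0.105 ]] [ 0.45990489 -0.27479958  0.105     ]
yaw -31.869724275593967
[ 5.33936425e-02  2.13561667e-01  1.63835725e+00 -4.44089210e-16
  1.28967373e+00  2.18042159e+00] [ 5.33936425e-02  2.13561667e-01  1.63835725e+00 -4.44089210e-16
  1.28967373e+00 -9.61171064e-01]
[-0.86389683 -0.34309168  0.20774602]
[0.83486192 0.26412192 0.7446567 ]
open 0.02383413841270251 29.964539408683777 [-0.80509531  0.77605412  0.3416295 ] [ 0.45995659 -0.27481695  0.08313302] 4.125
[ 0.09781414 -0.01613224 -2.30327828] 0.024062381839911592
[-0.49820738  0.64261317 -2.29349394] 7.8833 [0.510531   0.18476554 0.18282699] [325.0427502  135.26281857]
```

View pics/m2.png

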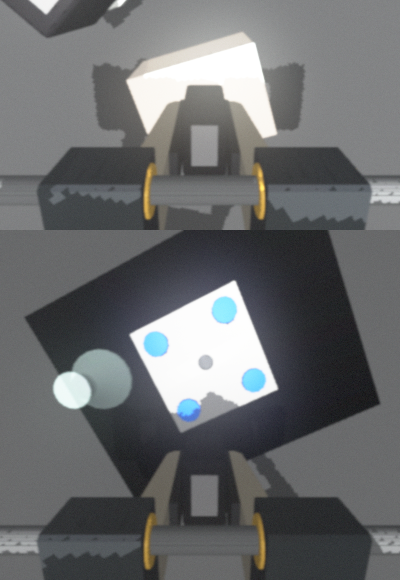

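The probe is held straight: its label is centred between the fingers at about (324,265). The block is fully visible, with the hole at about (325,132) in w3 and the four blue caps around it. Now I measure these precisely.

```bash
python3 - <<'E'
from h import *
im=cv2.imread("pics/w3.png"); ci=np.load("w3.npy",allow_pickle=True).item()
g=cv2.cvtColor(im,cv2.COLOR_BGR2GRAY)
w=255.-g[118:147,310:341].astype(float); w=np.clip(w-20,0,None); 
_,lab,st,ce=cv2.connectedComponentsWithStats((w>50).astype(np.uint8)); print(st.tolist(),ce.round(2).tolist())
ys,xs=np.mgrid[118:147,310:341]; u,v=(w*xs).sum()/w.sum(),(w*ys).sum()/w.sum()
H=ray(ci,u,v,.095); print("hole",u,v,H)
hsv=cv2.cvtColor(im,cv2.COLOR_BGR2HSV); m=cv2.inRange(hsv,(90,120,90),(125,255,255))
_,_,st,ce=cv2.connectedComponentsWithStats(m)
P=np.array([ray(ci,*c,.1) for s,c in zip(st,ce) if 200<s[4]<2000]); print([s.tolist() for s in st],P.round(4),P.mean(0))
# label (on head top), in w2 & w3
for n in("w2","w3"):
    i=cv2.imread(f"pics/{n}.png"); gg=cv2.cvtColor(i,cv2.COLOR_BGR2GRAY)
    _,_,s,c=cv2.connectedComponentsWithStats((gg[235:295,300:350]>140).astype(np.uint8)); k=1+np.argmax(s[1:,4]); print(n,s[k],c[k]+[300,235])
tcp=np.array(ci["tcp"]); R_=rot(get_orientation())
top=tcp+R_@np.array([0,0,-.022]); print("expected label",proj(ci,top), "yaw tool",R_[:,0])
uv=c[k]+[300,235]; print("label in tool:",R_.T@(ray(ci,*uv,top[2])-tcp), "hole in tool",R_.T@(H-tcp))
E
```

```text
[[0, 0, 31, 29, 895], [12, 19, 3, 2, 4]] [[15.01, 13.98], [13.0, 19.5]]
hole 325.2003474232774 132.15619571511291 [0.5631321  0.15152372 0.095     ]
[[0, 0, 640, 400, 254993], [353, 76, 1, 1, 1], [265, 103, 20, 23, 274], [279, 110, 1, 1, 1], [285, 119, 1, 1, 1], [363, 139, 22, 22, 364], [298, 170, 22, 21, 366]] [[0.5978 0.1804 0.1   ]
 [0.5294 0.1245 0.1   ]
 [0.5364 0.1852 0.1   ]] [0.55453735 0.16336406 0.1       ]
w2 [ 11  11  27  39 960] [324.09166667 264.609375  ]Traceback (most recent call last):
  File "<stdin>", line 14, in <module>
    return _wrapfunc(a, 'argmax', axis=axis, out=out, **kwds)
    return bound(*args, **kwds)
ValueError: attempt to get argmax of an empty sequence
```

```bash
python3 - <<'E'
from h import *
im=cv2.imread("pics/w3.png"); ci=np.load("w3.npy",allow_pickle=True).item()
g=cv2.cvtColor(im,cv2.COLOR_BGR2GRAY)
print(g[122:144:2,314:338:2])
s0=g[118:147,310:341].astype(float); b=np.median(s0[[0,-1]]); w=np.clip(b-s0-15,0,60)
ys,xs=np.mgrid[118:147,310:341]; u,v=(w*xs).sum()/w.sum(),(w*ys).sum()/w.sum()
H=ray(ci,u,v,.095); print("hole",u,v,H,w.max(),b)
hsv=cv2.cvtColor(im,cv2.COLOR_BGR2HSV); m=cv2.inRange(hsv,(85,60,60),(130,255,255)); m=cv2.morphologyEx(m,cv2.MORPH_OPEN,np.ones((3,3)))
m[:, :250]=0; m[:,390:]=0
_,_,st,ce=cv2.connectedComponentsWithStats(m)
ok=[(s,c) for s,c in zip(st,ce) if 200<s[4]<700]
P=np.array([ray(ci,s[0]+s[2]/2-.5,s[1]+s[3]/2-.5,.1) for s,c in ok]); print([s.tolist() for s,c in ok],P.round(4),P.mean(0))
tcp=np.array(ci["tcp"]); R_=rot(get_orientation())
print(g[250:285:5,300:350:4])
for z in(-.022,-.025): print("expected label",proj(ci,tcp+R_@np.array([0,0,z])))
ci2=np.load("w2.npy",allow_pickle=True).item(); 
print("hole in tool",R_.T@(H-tcp))
E
```

```text
[[253 253 253 253 253 253 254 254 254 254 254 254]
 [253 253 253 253 247 236 236 247 253 254 254 254]
 [253 253 253 239 208 198 187 191 233 253 254 254]
 [253 253 246 200 197 197 194 193 197 234 253 254]
 [254 253 226 190 195 196 194 192 194 213 252 254]
 [254 252 222 186 192 194 193 195 194 206 252 254]
 [254 253 227 186 189 195 194 194 193 208 252 254]
 [253 253 246 195 187 191 195 192 191 238 253 253]
 [253 253 253 240 190 184 187 192 230 251 253 252]
 [253 253 253 253 249 241 240 247 252 252 252 252]
 [253 253 253 253 253 253 252 252 252 252 252 252]]
hole 325.1999198182547 132.133769878391 [0.56314814 0.15151423 0.095     ] 56.0 253.0
[[332, 67, 25, 26, 524], [264, 102, 24, 25, 490], [362, 138, 24, 24, 447], [297, 169, 24, 23, 445]] [[0.5903 0.1173 0.1   ]
 [0.5972 0.1782 0.1   ]
 [0.5297 0.1242 0.1   ]
 [0.5364 0.1852 0.1   ]] [0.56337683 0.15123487 0.1       ]
[[ 44  44  42 109 117 118 119 119 117 112  48  42  43]
 [ 39  38  44 111 116 117 118 116 121 112  46  43  42]
 [ 38  43  46 111 116 116 117 120 116 110  49  44  38]
 [ 41  39  40 108 118 118 118 116 118 112  44  38  39]
 [ 38  44  42 113 117 115 117 115 116 109  46  43  39]
 [ 39  39  41 108 120 118 118 118 118 107  44  43  43]
 [ 40  34  45 106 116 115 115 119 120 112  46  42  41]]
expected label [324.77057089 266.5085074 ]
expected label [324.78895107 269.61454508]
hole in tool [0.06203387 0.00059699 0.08801356]
```

```bash
python3 - <<'E'
from h import *
H=np.array([.56315,.1515]); R_=rot(get_orientation())
T=H-(R_@np.array([.0009,-.0003,0]))[:2]; print("T",T)
p=get_tool_pos()
bot.move_linear([*T,p[2]],v=.1); bot.move_linear([*T,.162],v=.06); bot.hold(.1)
f0=np.array(get_force()); t0=np.array(get_wrist_torque()); print(f0,t0,get_tool_pos(),get_time())
z=.162
while z>.1535:
    z-=.0005; bot.move_linear([*T,z],v=.02)
    f=np.array(get_force())-f0
    if f[2]>5: break
print(z,f,np.array(get_wrist_torque())-t0,get_tool_pos(),get_opening(),get_time())
E
```

```text
T [0.56222727 0.15172037]
[-0.33906042 -0.12637608 -1.63729545] [ 0.04206458 -0.03668593  0.00552665] [0.56241193 0.15177402 0.16227154] 9.25
0.1535 [ 2.07992531 -0.62666682 -0.05565056] [-0.13751521 -0.24815059 -0.00375226] [0.56228799 0.15168255 0.15346372] 0.023924428728631188 13.5
```

No vertical force with the tip 3.5 mm below the block top, so it is in the hole. I'll press on with lateral force trimming.

```bash
python3 - <<'E'
from h import *
f0=np.array([-.34,-.13,-1.64]); T=np.array([.56223,.15172]); z=.1535; k=0
while z>.1205:
    f=np.array(get_force())-f0
    T=T+np.clip(f[:2]*1e-4,-3e-4,3e-4)
    z-=.001 if z>.126 else .0005
    bot.move_linear([*T,z],v=.02)
    f=np.array(get_force())-f0; k+=1
    if k%4==0 or f[2]>12: print(round(z,4),f.round(1),np.array(get_tool_pos()).round(4),T.round(4),round(get_opening(),4))
    if f[2]>20: break
    if np.hypot(*f[:2])>15: print("side");break
print(get_time(),f)
E
```

```text
0.1495 [0.1 0.1 0.1] [0.5626 0.1517 0.1493] [0.5629 0.1516] 0.0235
0.1455 [0.2 1.  4.9] [0.5628 0.1517 0.1455] [0.5626 0.1516] 0.0239
0.1415 [0.9 0.2 5. ] [0.5628 0.1518 0.1414] [0.5628 0.1518] 0.024
0.1375 [-0.7  0.3  4.3] [0.5629 0.1517 0.1373] [0.563  0.1517] 0.0238
0.1335 [0.1 0.4 5.2] [0.5629 0.1517 0.1334] [0.563  0.1518] 0.0239
0.1295 [-0.6 -0.3  4.8] [0.5628 0.1518 0.1294] [0.5628 0.1518] 0.0241
0.1255 [ 0.3 -0.4  5.6] [0.5628 0.1518 0.1254] [0.5628 0.1518] 0.024
0.1235 [-0.   0.3  4.7] [0.5629 0.1517 0.1234] [0.5629 0.1517] 0.0237
0.1215 [-2.3 -0.3 14.1] [0.5629 0.1517 0.123 ] [0.5623 0.1517] 0.0241
0.121 [-2.8  0.3 15.1] [0.5629 0.1517 0.123 ] [0.5621 0.1516] 0.0238
0.1205 [-2.9 -0.6 17.1] [0.5629 0.1517 0.123 ] [0.5618 0.1517] 0.0235
23.0 [-2.90387019 -0.55793424 17.121714  ]
```

Collar seated: a hard stop at z = 0.123, as expected. Next: relax, release, retreat and check.

```bash
python3 - <<'E'
from h import *
bot.move_linear([.5629,.1517,.1227],v=.02); print(get_force())
bot.command_gripper(.05); print(get_opening(),get_force())
bot.move_linear([.5629,.1517,.20],v=.08)
bot.move_linear([.50,.1,.26],v=.2); bot.hold(.2)
print(get_force(),get_time())
a=snapshot("side"); b=snapshot("scene"); 
save("e.png",np.vstack([cv2.resize(a[180:330,200:400],None,fx=2,fy=2),cv2.resize(b[140:280,290:490],None,fx=2,fy=2)]))
E
```

```text
[-1.31706519  0.22235098  5.97789763]
0.049721269413578253 [-0.36240674  0.87053273 -0.0950832 ]
[ 0.31517718 -0.59416513 -0.50822574] 25.8083
```

View pics/e.png

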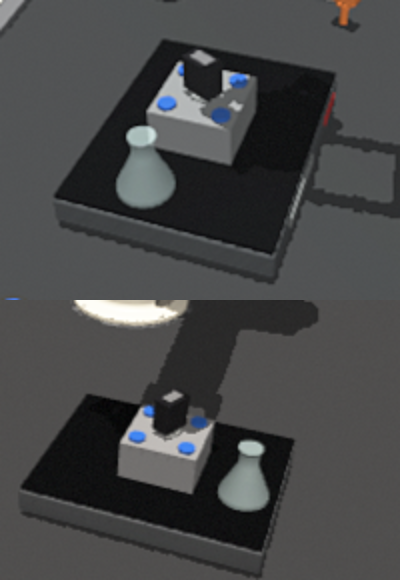

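Both views show the probe upright with its collar on the block (side crop (203,80), scene crop (170,412)), the flask undisturbed and the gripper clear.

```bash
python3 -c "
from station import *
print(sign_off())"
```

```text
the job is handed in; nothing more can be done
None
```

The probe is fully seated in the block with its collar flat on top, released with the gripper clear, and handed in at about 26 s; vertical force readings on the block peaked at about 17 N.

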